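Load the sample bottles into the tray, row reversed

ROBOT

A 6-joint arm with a two-finger parallel gripper is mounted at the origin on the work surface. World frame = base frame: x ahead of the robot, y to its left, z up, the work surface at z = 0. Lengths are in m, angles in rad, forces in N, time in s.
With the tool pointing down it reaches from about 0.3 to 0.775 m from the base axis. Payload 14.6 kg.
Tool frame: the origin (TCP) lies at the very end of the fingers, on their centre line; the grasp point (between the pads) lies 19 mm behind it; z points along the fingers, y is the line along which they close (so a half turn about z gives the same grasp; the last joint's range is limited). The gripper opens to 94 mm and grips with 3 to 60 N. Pads are 16 mm wide; open, the fingers measure 119 mm over their backs; the gripper's body (75 mm by 177 mm) begins 78 mm behind the grasp point.
Start: joints at [1.064, 0.3, 1.521, -0, 1.321, -0.067], TCP at [0.234, 0.498, 0.205] pointing down, gripper open.
Joint ranges: [-3.03, 3.03], [-0.79, 2.21], [0.23, 2.52], [-1.04, 4.18], [0, 3.07], [-2.55, 2.55]. Speed limits (rad/s): [2.22, 2.22, 2.57, 3.14, 3.14, 3.14].

INTERFACE

Orientations are given as [roll, pitch, yaw] about the fixed x, y, z axes, in that order (R = Rz(yaw) Ry(pitch) Rx(roll)).
In Python, from station import ctrl gives the robot as it stands.
- The arm moves only by the shell command python3 -m pendant 'ROWS' [OPENING] [FORCE]. ROWS is JSON, a list of rows, each a list of 2 entries, a list of its own where there are three numbers: the shift along the world's x, y, z in cm, then the turn about the world's z in rad. A call has 1 to 20 rows; each row shifts and turns the commanded pose from where the row before left it; what a row does not reach is not made up. A row lasts 1/12 s, in which the tool goes at most 41.7 mm and 7.16 degrees, less where a joint would pass 70% of its speed; a pose out of reach is approached as far as the arm can. A call is refused whole if a number of a shift passes 4.17 or a number of a turn 0.125, either way. A call with a gripper value outside its range is refused whole. OPENING is the opening, from 0 (shut) to 1 (fully open), set as the call begins (- or left out, the last holds). The fingers move at their own pace and stop on an object; FORCE is the grip in N (left out, the last holds). Time passes only in rows, so rows that do not move let the fingers close. It gives the time, the measured TCP pose, the force, the opening and the grip force at its end, in the units of the state.
- ctrl.get_obs(): the state, without advancing time (a new reading comes with each control period).
- ctrl.camera(name): name is "scene" or "side" or "wrist"; returns a dict with "color" (420x560x3 uint8, red, green, blue), "intrinsics" (3x3 intrinsics, pixels), "camera_from_world" (4x4, takes a point from world to camera coordinates). Camera axes: x right, y down, z forward; pixel columns grow to the right and rows downward; lengths in m; the calibration is good to about 2 mm. A picture is of the moment at which its call begins. There is no depth.
- ctrl.hand_in(): hands the job in; it is judged then, once.
The state is a dict: "time_s": time; "qpos": joint angles; "joint_vel": joint speeds; "tau": joint torques, N m; "ee_pos": TCP position; "eef_rot": TCP orientation; "force": force on the tool from outside, world axes, zero at the start; "moment": the same for the moment, N m; "grip_width": finger opening in m; "grip_force": force on a finger pad.
Only numpy, scipy, OpenCV 4.12 (cv2) and the standard library are available. Lean on these libraries where they do the work, as an engineer would, in place of code of your own. Each camera call takes 0.05 s, during which the arm holds its last target. There are 200 camera calls.

TASK

Move the four sample bottles from the orange rack with its coloured bays into the green loading tray, one bottle to a bay, keeping their sequence as counted from the black knob on each: the rack is counted from its left end and the tray from its right end, so, seen from the robot, the leftmost bottle goes into the rightmost bay and the row ends up reversed. Stand each one upright on the bay's floor without dropping or tipping it, and leave the glass beaker where it is.

Things in the scene. Friction and masses are not known exactly. Their poses are not given: they have to be found in the camera images.
- bottle_blue: loose clear sample bottle with a blue screw cap and a blue label band, 50 to 100 g: upright cylinder 34 mm in diameter and 80 mm tall, the top 24 mm being the cap (33 mm in diameter). Origin: centre of its underside; z up along its axis. It starts upright in the bay insert of its own colour. Grip it from above across the cap, about 68 mm above the underside.
- bottle_yellow: loose clear sample bottle with a yellow screw cap and a yellow label band, 50 to 100 g: upright cylinder 34 mm in diameter and 80 mm tall, the top 24 mm being the cap (33 mm in diameter). Origin: centre of its underside; z up along its axis. It starts upright in the bay insert of its own colour. Grip it from above across the cap, about 68 mm above the underside.
- bottle_red: loose clear sample bottle with a red screw cap and a red label band, 50 to 100 g: upright cylinder 34 mm in diameter and 80 mm tall, the top 24 mm being the cap (33 mm in diameter). Origin: centre of its underside; z up along its axis. It starts upright in the bay insert of its own colour. Grip it from above across the cap, about 68 mm above the underside.
- bottle_white: loose clear sample bottle with a white screw cap and a white label band, 50 to 100 g: upright cylinder 34 mm in diameter and 80 mm tall, the top 24 mm being the cap (33 mm in diameter). Origin: centre of its underside; z up along its axis. It starts upright in the bay insert of its own colour. Grip it from above across the cap, about 68 mm above the underside.
- bay_blue: blue square bay insert, fixed, 58 (x) by 60 (y) by 22 mm, walls and floor 4 mm. Origin: centre of its underside, 8 mm above the table, on the orange rack base (64 by 300 by 8 mm). y: along the row to the left (about world +y); x: away from the robot. The four stand in a row 64 mm apart, in any colour order; a black index knob is on the base's left (+y) end.
- bay_yellow: yellow square bay insert, fixed, 58 (x) by 60 (y) by 22 mm, walls and floor 4 mm. Origin: centre of its underside, 8 mm above the table, on the orange rack base (64 by 300 by 8 mm). y: along the row to the left (about world +y); x: away from the robot. The four stand in a row 64 mm apart, in any colour order; a black index knob is on the base's left (+y) end.
- bay_red: red square bay insert, fixed, 58 (x) by 60 (y) by 22 mm, walls and floor 4 mm. Origin: centre of its underside, 8 mm above the table, on the orange rack base (64 by 300 by 8 mm). y: along the row to the left (about world +y); x: away from the robot. The four stand in a row 64 mm apart, in any colour order; a black index knob is on the base's left (+y) end.
- bay_white: white square bay insert, fixed, 58 (x) by 60 (y) by 22 mm, walls and floor 4 mm. Origin: centre of its underside, 8 mm above the table, on the orange rack base (64 by 300 by 8 mm). y: along the row to the left (about world +y); x: away from the robot. The four stand in a row 64 mm apart, in any colour order; a black index knob is on the base's left (+y) end.
- tray: green fixed tray, base 64 (x) by 300 (y) mm, empty. Origin: centre of its underside, on the table; y along the row to the left (about world +y), x away from the robot. Four bays, centres at y = -96, -32, 32, 96 mm, each 50 (x) by 60 (y) mm inside; floor 6 mm, wall tops 30 mm above the origin, walls 4 mm thick. Black index knob on its right (-y) end. It lies before or behind the rack.
- beaker: empty glass beaker, loose, a bystander at the right: 66 mm in diameter, 85 mm tall. Origin: centre of its underside, z up. (At the left stand, fixed and clear of the work, an grey-topped tip box, 88 by 124 by 62 mm, and a 60 mm white timer, 20 mm high.)

How it is judged:
By the outcome, as a careful person would: the job done as asked, in the order asked, and still so for the second after the job is handed in, with the robot touching nothing.
It also fails if it takes over 106 s, if anything falls off the work surface, if the arm or the gripper's body presses on something with over 40 N, if the wrist force passes 120 N, or if a joint passes its speed limit or range.

## Working session

There is one attempt and no reset: what is moved stays moved. The work goes in short steps, Python scripts to look and compute and a shell command to move; the robot and the scene stay as the last step left them, time stands still between calls to the robot, and variables do not carry over. Pictures are saved under pics/ and viewed, at most 14 in all, crops included, and the job is handed in when it is done.

```bash
mkdir -p pics; ls; python3 - <<'E'
from station import ctrl
import cv2
o=ctrl.get_obs();print({k:o[k] for k in('time_s','ee_pos','eef_rot','grip_width')})
for n in('scene','side'):
    c=ctrl.camera(n);cv2.imwrite(f'pics/{n}0.png',c['color'][:,:,::-1]);print(n,c['intrinsics'],c['camera_from_world'])
E
```

```text
pics
{'time_s': 0.0, 'ee_pos': array([0.23404253, 0.49743748, 0.20490928]), 'eef_rot': array([-3.14049246e+00, -5.99710101e-05,  2.70179584e+00]), 'grip_width': 0.09400138973844484}
scene [[432.70059051   0.         275.72175575]
 [  0.         432.70059051 208.10919786]
 [  0.           0.           1.        ]] [[-0.64734916  0.76217685  0.00505228  0.44637636]
 [ 0.60749752  0.51995397 -0.60049532 -0.22801592]
 [-0.46031058 -0.38566089 -0.79961231  1.12349196]
 [ 0.          0.          0.          1.        ]]
side [[537.60386781   0.         276.46134402]
 [  0.         537.60386781 207.28716513]
 [  0.           0.           1.        ]] [[ 0.98702286 -0.15993183 -0.01441145 -0.55648105]
 [-0.11696322 -0.65453532 -0.74692913  0.04198903]
 [ 0.11002494  0.73892173 -0.66474746  1.02823436]
 [ 0.          0.          0.          1.        ]]
```

View pics/scene0.png

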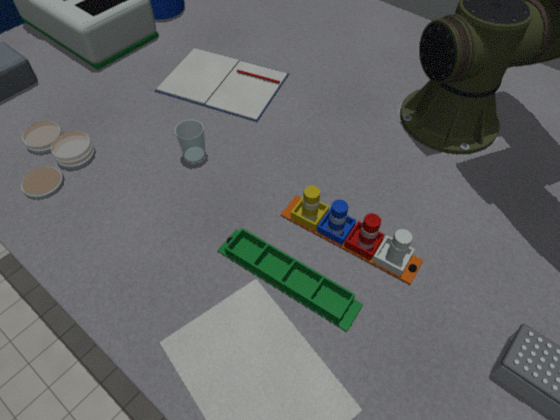

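View pics/side0.png

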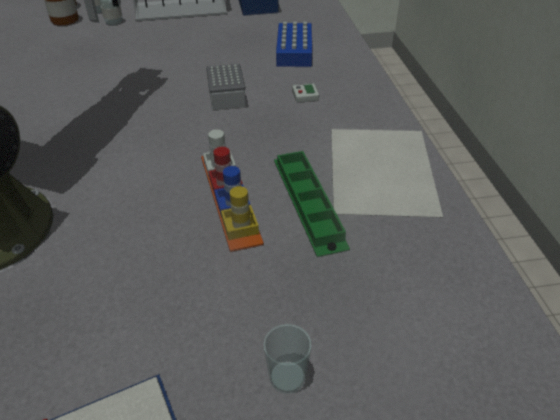

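```bash
cat > h.py <<'E'
import numpy as np,cv2
from station import ctrl
def ray(c,p):
    T=c['camera_from_world'];R=T[:3,:3];d=R.T@np.linalg.solve(c['intrinsics'],[p[0],p[1],1]);return -R.T@T[:3,3],d/np.linalg.norm(d)
def plane(c,p,z):
    o,d=ray(c,p);return o+d*(z-o[2])/d[2]
def tri(c1,p1,c2,p2):
    A=[];b=[]
    for c,p in((c1,p1),(c2,p2)):
        o,d=ray(c,p);M=np.eye(3)-np.outer(d,d);A.append(M);b.append(M@o)
    return np.linalg.lstsq(np.vstack(A),np.hstack(b),rcond=None)[0]
HSV=dict(green=((50,120,40),(80,255,255)),orange=((7,190,150),(16,255,255)),yellow=((22,150,60),(32,255,255)),blue=((108,150,50),(125,255,255)))
def mask(c,n):
    h=cv2.cvtColor(c['color'],cv2.COLOR_RGB2HSV)
    if n=='red': return cv2.inRange(h,(0,170,60),(4,255,255))|cv2.inRange(h,(172,170,60),(180,255,255))
    return cv2.inRange(h,*HSV[n])
def blobs(m,a=20):
    n,l,s,ce=cv2.connectedComponentsWithStats(m);return [(s[i].tolist(),ce[i].round(1).tolist()) for i in range(1,n) if s[i][4]>=a]
E
python3 - <<'E'
from h import *
S=ctrl.camera('scene');D=ctrl.camera('side')
for n in('yellow','blue','red','green','orange'):
    for k,c,r in(('scene',S,(180,335,210,430)),('side',D,(120,260,190,350))):
        m=mask(c,n);z=np.zeros_like(m);z[r[0]:r[1],r[2]:r[3]]=m[r[0]:r[1],r[2]:r[3]]
        print(n,k,blobs(z,15))
a=cv2.resize(S['color'][180:330,215:425],None,fx=3.8,fy=3.8,interpolation=2)
b=cv2.resize(D['color'][120:260,190:355],None,fx=4.2,fy=4.2,interpolation=2)
cv2.imwrite('pics/a.png',a[:,:,::-1]);cv2.imwrite('pics/b.png',b[:,:,::-1])
w=ctrl.camera('wrist');o=ctrl.get_obs();print(w['intrinsics'],w['camera_from_world'])
E
```

```text
yellow scene [([291, 186, 38, 44, 771], [309.1, 207.9])]
yellow side [([230, 187, 17, 19, 254], [238.5, 195.6]), ([222, 206, 37, 31, 464], [242.6, 223.3])]
blue scene [([317, 200, 39, 44, 787], [336.5, 221.7])]
blue side [([224, 166, 15, 19, 223], [231.1, 174.6]), ([216, 190, 12, 19, 100], [221.1, 200.4])]
red scene [([364, 214, 17, 19, 235], [371.9, 222.4]), ([344, 222, 40, 37, 546], [362.0, 241.5])]
red side [([214, 148, 15, 9, 102], [221.2, 151.9])]
green scene [([218, 229, 144, 102, 4995], [292.6, 277.8])]
green side [([275, 154, 71, 101, 2278], [307.7, 203.0])]
orange scene [([283, 197, 18, 20, 79], [290.3, 207.1]), ([409, 256, 13, 11, 59], [415.5, 260.8]), ([402, 267, 13, 15, 93], [407.8, 275.2])]
orange side []
[[321.89274763   0.         278.86407753]
 [  0.         321.89274763 201.11192917]
 [  0.           0.           1.        ]] [[ 0.42566428  0.90487864 -0.00213703 -0.55008687]
 [ 0.87568742 -0.41133509  0.25293275 -0.02502041]
 [ 0.22799441 -0.10953581 -0.9674815   0.39032864]
 [ 0.          0.          0.          1.        ]]
```

View pics/a.png

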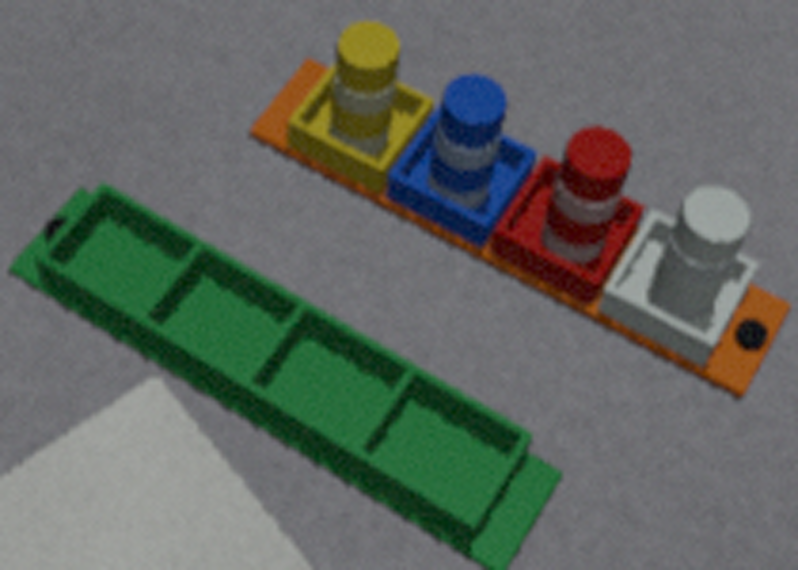

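View pics/b.png

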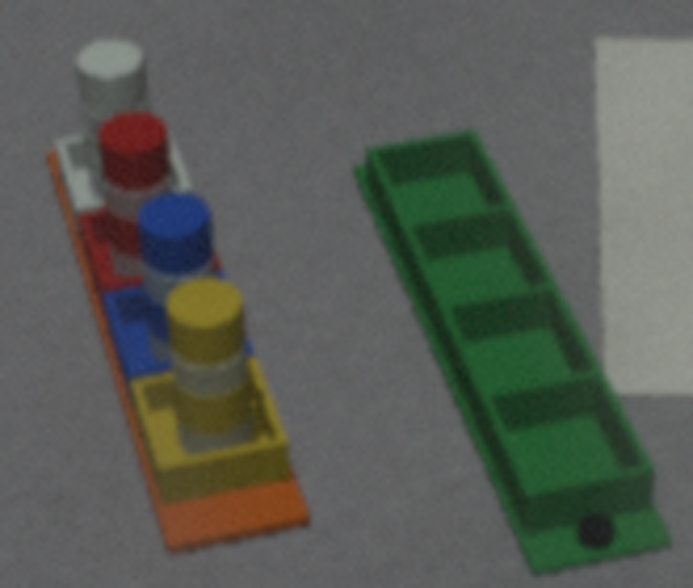

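```bash
cat > m.py <<'E'
from h import *
S=ctrl.camera('scene');D=ctrl.camera('side')
s=lambda u,v:((u+.5)/3.8-.5+215,(v+.5)/3.8-.5+180)
d=lambda u,v:((u+.5)/4.2-.5+190,(v+.5)/4.2-.5+120)
P={'yellow':((370,45),(206,303),.092),'blue':((474,98),(176,217),.092),'red':((597,153),(134,136),.092),'white':((714,213),(112,60),.092),
'rn':((100,187),(523,500),.03),'rf':((38,262),(653,468),.03),'ln':((528,437),(367,150),.03),'lf':((476,525),(474,132),.03)}
Q={}
for n,(a,b,z) in P.items():
    a=s(*a);b=d(*b);t=tri(S,a,D,b);p1=plane(S,a,z);p2=plane(D,b,z);Q[n]=(p1+p2)/2
    print(n,(t*1e3).round(1),(p1*1e3).round(1)[:2],(p2*1e3).round(1)[:2])
r=(Q['rn']+Q['rf'])/2;l=(Q['ln']+Q['lf'])/2;c=(r+l)/2;v=l-r
print('tray c',c,'len',np.linalg.norm(v),'yaw',np.arctan2(-v[0],v[1]));u=v/np.linalg.norm(v)
for k in(-.096,-.032,.032,.096):print((c+k*u).round(4))
v=Q['white']-Q['yellow'];print('rack len',np.linalg.norm(v),'yaw',np.arctan2(-v[0],v[1]))
E
python3 m.py
```

```text
yellow [482.5 -82.8  90.9] [482.2 -82.2] [483.2 -84.9]
blue [475.7 -21.2  91. ] [475.3 -20.6] [476.5 -23.4]
red [462.8  45.2  89.6] [463.7  45.9] [463.3  41.1]
white [457.4 108.2  91.1] [457.  108.6] [458.  105.8]
rn [ 607.8 -160.9   26.4] [ 611.  -159.7] [ 605.5 -163.4]
rf [ 665.2 -152.7   28.3] [ 666.2 -152. ] [ 664.4 -154.1]
ln [581.7  96.8  28.1] [583.3  96.9] [580.8  94.8]
lf [636.6 103.1  28.6] [636.2 103.7] [637.  100.3]
tray c [ 0.62303736 -0.02918957  0.03      ] len 0.25766321360683947 yaw 0.10684952788994419
[ 0.6333 -0.1246  0.03  ]
[ 0.6265 -0.061   0.03  ]
[0.6196 0.0026 0.03  ]
[0.6128 0.0663 0.03  ]
rack len 0.19239952579144154 yaw 0.13117157137318688
```

The rack, counted from its left (knob) end at scene px (412,268), holds white, red, blue and yellow. The tray lies behind it with its knob at the right end, px (230,240). I now move above white.

```bash
python3 -m pendant '[[[1.4,-2.44,-0.4],-0.063],[[1.4,-2.44,-0.4],-0.063],[[1.4,-2.44,-0.4],-0.063],[[1.4,-2.44,-0.4],-0.063],[[1.4,-2.44,-0.4],-0.063],[[1.4,-2.44,-0.4],-0.063],[[1.4,-2.44,-0.4],-0.063],[[1.4,-2.44,-0.4],-0.063],[[1.4,-2.44,-0.4],-0.063],[[1.4,-2.44,-0.4],-0.063],[[1.4,-2.44,-0.4],-0.063],[[1.4,-2.44,-0.4],-0.063],[[1.4,-2.44,-0.4],-0.063],[[1.4,-2.44,-0.4],-0.063],[[1.4,-2.44,-0.4],-0.063],[[1.4,-2.44,-0.4],-0.063],[[0,0,0],0],[[0,0,0],0],[[0,0,0],0]]' 1 15
python3 - <<'E'
from h import *
w=ctrl.camera('wrist');cv2.imwrite('pics/w1.png',w['color'][:,:,::-1]);o=ctrl.get_obs();print(o['ee_pos'],o['eef_rot'],o['force'])
E
```

```text
time_s: 1.93
ee_pos: [0.4579, 0.1076, 0.1415]
eef_rot: [-3.141, -0.0, 1.695]
force: [-0.0, -0.0, 0.7]
grip_width: 0.0945
grip_force: 0.0
[0.45786772 0.10791585 0.14159856] [ 3.14146045e+00 -1.21237209e-04  1.69526979e+00] [-0.2494772   0.67047812  0.84443944]
```

View pics/w1.png

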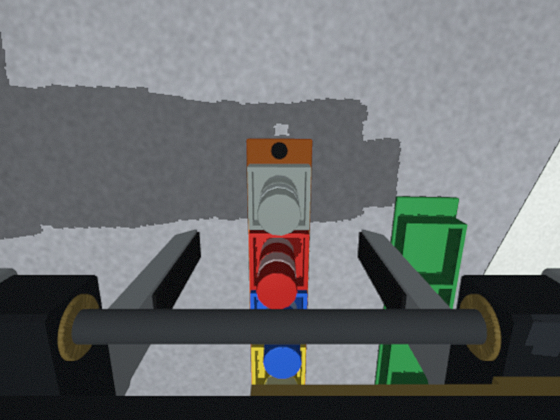

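The wrist view shows the white cap at about (279,212), the red at (277,290) and the blue at (282,361). All four stand between the finger lines, and the rack knob is at (279,150).

```bash
python3 - <<'E'
from h import *
w=ctrl.camera('wrist')
for n,p in(('white',(279,212)),('red',(277,290)),('blue',(282,361))):print(n,plane(w,p,.092).round(4))
E
```

```text
white [0.4564 0.1146 0.092 ]
red [0.4628 0.0508 0.092 ]
blue [ 0.4751 -0.0146  0.092 ]
```

```bash
python3 - <<'E'
from h import *
w=ctrl.camera('wrist');S=ctrl.camera('scene');D=ctrl.camera('side');p=ctrl.get_obs()['ee_pos']
a=1.695-np.pi/2;t=np.array([np.cos(a),np.sin(a),0]);v=np.array([-t[1],t[0],0])
for c,n in((w,'wrist'),(S,'scene'),(D,'side')):
  for s in(-1,1):
    for e in(-.008,.008):
      q=c['camera_from_world']@np.append(p+s*.047*t+e*v,1);q=c['intrinsics']@q[:3];print(n,s,e,(q[:2]/q[2]).round(1))
i=np.hstack([cv2.resize(S['color'][150:300,330:480],(400,400),interpolation=2),cv2.resize(D['color'][70:220,150:300],(400,400),interpolation=2)]);cv2.imwrite('pics/t1.png',i[:,:,::-1])
E
```

```text
wrist -1 -0.008 [201.7 259.5]
wrist -1 0.008 [200.1 234.4]
wrist 1 -0.008 [358.6 259.7]
wrist 1 0.008 [360.3 234.5]
scene -1 -0.008 [414.8 200.6]
scene -1 0.008 [423.1 204.5]
scene 1 -0.008 [393.5 236.9]
scene 1 0.008 [402.2 241.3]
side -1 -0.008 [191.1 118.3]
side -1 0.008 [189.7 114.1]
side 1 -0.008 [238.  110.5]
side 1 0.008 [236.2 106.5]
```

View pics/t1.png

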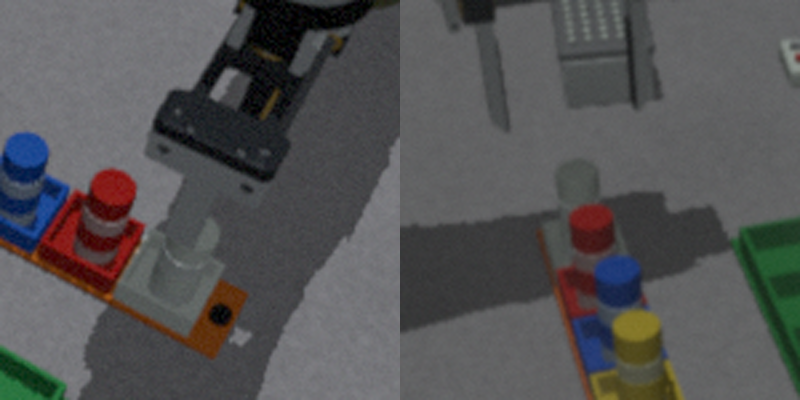

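```bash
python3 -m pendant '[[[0,0.1,-1],0],[[0,0.1,-1],0],[[0,0,-1],0],[[0,0,-1],0],[[0,0,-1],0],[[0,0,-1],0],[[0,0,-1],0],[[0,0,-0.6],0],[[0,0,-0.4],0],[[0,0,0],0],[[0,0,0],0]]' 1 15 && python3 -m pendant '[[[0,0,0],0],[[0,0,0],0],[[0,0,0],0],[[0,0,0],0],[[0,0,0],0],[[0,0,0],0],[[0,0,0],0],[[0,0,0],0],[[0,0,0],0],[[0,0,0],0]]' 0 15
python3 - <<'E'
from h import *
w=ctrl.camera('wrist');cv2.imwrite('pics/w2.png',w['color'][150:,100:460,::-1])
E
```

```text
time_s: 3.1
ee_pos: [0.4583, 0.1093, 0.0615]
eef_rot: [3.142, -0.0, 1.694]
force: [-0.1, -0.4, 0.2]
grip_width: 0.0936
grip_force: 0.0
time_s: 3.93
ee_pos: [0.4581, 0.1092, 0.0614]
eef_rot: [-3.141, 0.0, 1.694]
force: [-0.5, 0.5, -1.0]
grip_width: 0.0333
grip_force: 15.0
```

View pics/w2.png

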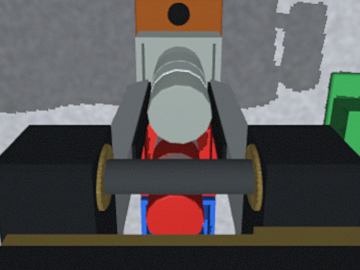

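White is gripped: the opening reads 33.3 mm and the cap sits at crop (179,110) between the pads. I'll lift it and check its offset from the tool.

```bash
python3 - <<'E'
from h import *
w=ctrl.camera('wrist');print(plane(w,(279,259),.092),ctrl.get_obs()['ee_pos'])
E
python3 -m pendant '[[[0,0,0.5],0],[[0,0,1],0],[[0,0,1.5],0],[[0,0,1.5],0],[[0,0,1.5],0],[[0,0,1.5],0],[[0,0,1.5],0],[[0,0,1],0],[[0,0,0],0]]'
```

```text
[0.45676004 0.11556661 0.092     ] [0.45814724 0.10925154 0.0614255 ]
time_s: 4.78
ee_pos: [0.459, 0.1094, 0.1639]
eef_rot: [3.138, -0.0, 1.694]
force: [-0.1, -0.6, -0.6]
grip_width: 0.0335
grip_force: 15.0
```

```bash
python3 -m pendant '[[[1.4,-0.5,0],0],[[2,-1.5,0],0],[[2,-2,0],0],[[2,-2,0],0],[[2,-2,0],0],[[1.5,-2,0],0],[[1.5,-2,0],0],[[1.5,-2,0],0],[[1.5,-2,0],0],[[1,-2,0],0],[[0.5,-2,0],0],[[0.3,-2,0],0],[[0.1,-1.2,-0.5],0],[[0.1,-0.4,-1],0],[[0,0,-1],0],[[0,0,-1],0],[[0,0,-1],0],[[0,0,0],0],[[0,0,0],0],[[0,0,0],0]]'
python3 - <<'E'
from h import *
S=ctrl.camera('scene');D=ctrl.camera('side')
i=np.hstack([cv2.resize(S['color'][180:300,200:320],(400,400),interpolation=2),cv2.resize(D['color'][150:270,250:370],(400,400),interpolation=2)]);cv2.imwrite('pics/t2.png',i[:,:,::-1])
E
```

```text
time_s: 6.45
ee_pos: [0.6324, -0.1263, 0.1169]
eef_rot: [3.141, 0.0, 1.694]
force: [0.6, -0.3, -0.8]
grip_width: 0.0335
grip_force: 15.0
```

View pics/t2.png

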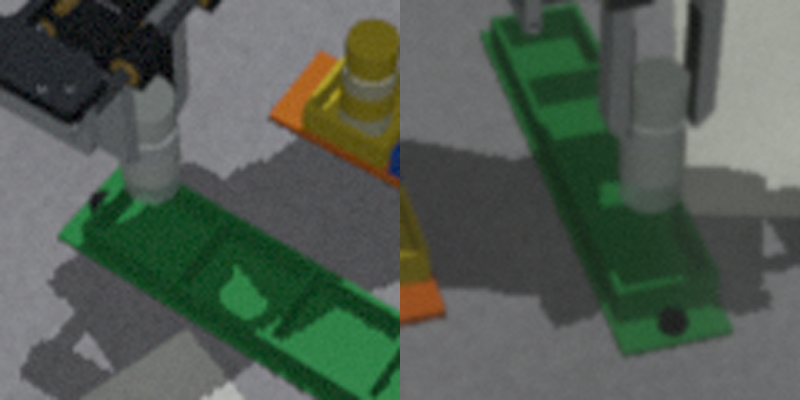

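```bash
python3 - <<'E'
from h import *
S=ctrl.camera('scene');D=ctrl.camera('side')
a=(152/3.333+199.6,188/3.333+179.6);b=(251/3.333+249.6,195/3.333+149.6)
print(tri(S,a,D,b),plane(S,a,.067),plane(D,b,.067),ctrl.get_obs()['ee_pos'])
E
```

```text
[ 0.63296199 -0.12459946  0.06411157] [ 0.63473769 -0.12336428  0.067     ] [ 0.6316902  -0.12741896  0.067     ] [ 0.63238149 -0.12669765  0.11700836]
```

The measured bottle position matches the right-hand bay centre to within 1 mm, so I lower it.

```bash
python3 -m pendant '[[[0,0,-0.6],0],[[0,0,-1],0],[[0,0,-1],0],[[0,0,-1],0],[[0,0,-1],0],[[0,0,-0.7],0],[[0,0,-0.4],0],[[0,0,-0.2],0],[[0,0,0],0],[[0,0,-0.1],0],[[0,0,-0.1],0],[[0,0,0],0],[[0,0,0],0]]'
```

```text
time_s: 7.73
ee_pos: [0.6323, -0.1268, 0.0557]
eef_rot: [3.141, 0.0, 1.694]
force: [-0.3, -0.1, -1.0]
grip_width: 0.0333
grip_force: 15.0
```

```bash
python3 -m pendant '[[[0,0,-0.05],0],[[0,0,0],0],[[0,0,-0.05],0],[[0,0,0],0],[[0,0,0],0]]'
```

```text
time_s: 8.15
ee_pos: [0.6324, -0.1269, 0.0553]
eef_rot: [3.141, 0.0, 1.694]
force: [-4.0, -0.5, 7.0]
grip_width: 0.0335
grip_force: 15.0
```

```bash
python3 -m pendant '[[[0,0,0],0],[[0,0,0],0],[[0,0,0],0],[[0,0,0],0],[[0,0,0],0],[[0,0,0],0],[[0,0,0.5],0],[[0,0,1],0],[[0,0,1.5],0],[[0,0,1.5],0],[[0,0,1.5],0],[[0,0,1.5],0],[[0,0,1],0]]' 1 && python3 -m pendant '[[[-0.9,0.3,0.5],0],[[-1.5,1.5,0],0],[[-1.5,1.5,0],0],[[-1.5,1.5,0],0],[[-1.5,1.5,0],0],[[-1.5,1.5,0],0],[[-1.5,1.5,0],0],[[-1.5,1.5,0],0],[[-1.5,1.5,0],0],[[-1.5,1.5,0],0],[[-1.5,1.5,0],0],[[-0.7,1.5,0],0],[[-0.3,0.5,0],0],[[0,0,0],0],[[0,0,0],0]]'
```

```text
time_s: 9.23
ee_pos: [0.6327, -0.1269, 0.1422]
eef_rot: [3.139, 0.001, 1.694]
force: [0.9, -0.0, 0.2]
grip_width: 0.0944
grip_force: 0.0
time_s: 10.48
ee_pos: [0.4636, 0.046, 0.1448]
eef_rot: [3.141, 0.0, 1.694]
force: [0.3, 0.8, 0.5]
grip_width: 0.0937
grip_force: 0.0
```

```bash
python3 -m pendant '[[[0,0,-0.8],0],[[0,0,-1.3],0],[[0,0,-1.3],0],[[0,0,-1.3],0],[[0,0,-1.3],0],[[0,0,-1.2],0],[[0,0,-0.8],0],[[0,0,-0.3],0],[[0,0,-0.1],0],[[0,0,0],0]]' 1 15 && python3 -m pendant '[[[0,0,0],0],[[0,0,0],0],[[0,0,0],0],[[0,0,0],0],[[0,0,0],0],[[0,0,0],0],[[0,0,0],0],[[0,0,0],0],[[0,0,0],0]]' 0 15
python3 - <<'E'
from h import *
w=ctrl.camera('wrist')['color'];S=ctrl.camera('scene')['color']
cv2.imwrite('pics/w3.png',np.hstack([w[150:,100:460],cv2.resize(S[180:330,210:390],(324,270),interpolation=2)])[:,:,::-1])
E
```

```text
time_s: 11.32
ee_pos: [0.4634, 0.046, 0.0605]
eef_rot: [3.142, 0.0, 1.693]
force: [-0.5, -0.4, 0.0]
grip_width: 0.0942
grip_force: 0.0
time_s: 12.07
ee_pos: [0.4632, 0.0463, 0.0604]
eef_rot: [-3.142, -0.0, 1.694]
force: [-0.7, 0.0, 0.4]
grip_width: 0.0374
grip_force: 0.0
```

View pics/w3.png

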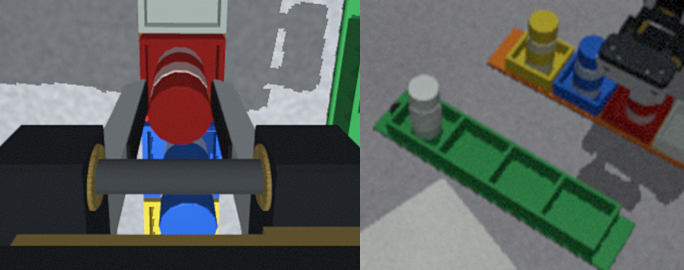

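White stands upright in the rightmost bay, crop (424,105), and the red cap is between the pads. I finish closing and lift.

```bash
python3 -m pendant '[[[0,0,0],0],[[0,0,0],0],[[0,0,0],0],[[0,0,0],0],[[0,0,0.5],0],[[0,0,1],0],[[0,0,1.5],0],[[0,0,1.5],0],[[0,0,1.5],0],[[0,0,1.5],0],[[0,0,1.5],0],[[0,0,1],0],[[0,0,0.4],0]]' && python3 -m pendant '[[[1,-0.3,0],0],[[1.5,-1,0],0],[[1.5,-1,0],0],[[1.5,-1,0],0],[[1.5,-1,0],0],[[1.5,-1,0],0],[[1.5,-1,0],0],[[1.5,-1,0],0],[[1.5,-1,0],0],[[1.5,-1,0],0],[[1,-1,0],0],[[0.6,-0.6,0],0],[[0.1,0,-0.5],0],[[0,0,-1],0],[[0,0,-1],0],[[0,0,-1],0],[[0,0,-1],0],[[0,0,0],0],[[0,0,0],0]]'
```

```text
time_s: 13.25
ee_pos: [0.4637, 0.0463, 0.1665]
eef_rot: [3.139, 0.0, 1.694]
force: [-0.7, -0.5, -1.1]
grip_width: 0.0331
grip_force: 15.0
time_s: 14.83
ee_pos: [0.6248, -0.0625, 0.1188]
eef_rot: [-3.14, -0.0, 1.694]
force: [-0.1, -1.3, -0.7]
grip_width: 0.0334
grip_force: 15.0
```

```bash
python3 -m pendant '[[[0.1,0,-0.6],0],[[0,0,-1],0],[[0,0,-1],0],[[0,0,-1],0],[[0,0,-1],0],[[0,0,-0.8],0],[[0,0,-0.4],0],[[0,0,-0.3],0],[[0,0,-0.1],0],[[0,0,-0.1],0],[[0,0,0],0],[[0,0,0],0]]' && python3 -m pendant '[[[0,0,-0.06],0],[[0,0,0],0],[[0,0,0],0]]'
```

```text
time_s: 15.83
ee_pos: [0.6264, -0.0628, 0.0568]
eef_rot: [3.141, 0.0, 1.694]
force: [0.5, 0.8, -0.2]
grip_width: 0.0335
grip_force: 15.0
time_s: 16.08
ee_pos: [0.6262, -0.0627, 0.0559]
eef_rot: [3.141, 0.0, 1.694]
force: [0.3, 0.3, -0.2]
grip_width: 0.0335
grip_force: 15.0
```

```bash
python3 -m pendant '[[[0,0,-0.07],0],[[0,0,0],0],[[0,0,-0.05],0],[[0,0,0],0],[[0,0,0],0]]'
```

```text
time_s: 16.5
ee_pos: [0.6261, -0.0627, 0.0546]
eef_rot: [-3.142, -0.0, 1.694]
force: [-0.2, -0.5, -0.2]
grip_width: 0.0328
grip_force: 15.0
```

```bash
python3 -m pendant '[[[0,0,-0.06],0],[[0,0,0],0],[[0,0,0],0]]'
```

```text
time_s: 16.75
ee_pos: [0.6263, -0.0628, 0.0544]
eef_rot: [3.141, 0.0, 1.694]
force: [-1.0, 0.4, 3.0]
grip_width: 0.0331
grip_force: 15.0
```

Contact at 3 N. I release, rise and go to blue.

```bash
python3 -m pendant '[[[0,0,0],0],[[0,0,0],0],[[0,0,0],0],[[0,0,0],0],[[0,0,0],0],[[0,0,0],0],[[0,0,0.5],0],[[0,0,1],0],[[0,0,1.5],0],[[0,0,1.5],0],[[0,0,1.5],0],[[0,0,1.5],0],[[0,0,1],0]]' 1 && python3 -m pendant '[[[-0.9,0.2,0.5],0],[[-1.5,0.4,0],0],[[-1.5,0.4,0],0],[[-1.5,0.4,0],0],[[-1.5,0.4,0],0],[[-1.5,0.4,0],0],[[-1.5,0.4,0],0],[[-1.5,0.4,0],0],[[-1.5,0.4,0],0],[[-1.5,0.4,0],0],[[-0.6,0.4,0],0],[[0,0,0],0],[[0,0,0],0]]'
python3 - <<'E'
from h import *
w=ctrl.camera('wrist');S=ctrl.camera('scene')['color']
print(ctrl.get_obs()['ee_pos'],[(n,blobs(mask(w,n),200)) for n in('blue','yellow')])
cv2.imwrite('pics/w4.png',np.hstack([w['color'][150:,100:460],cv2.resize(S[180:330,210:390],(324,270),interpolation=2)])[:,:,::-1])
E
```

```text
time_s: 17.83
ee_pos: [0.6267, -0.0628, 0.1417]
eef_rot: [3.139, 0.001, 1.694]
force: [0.9, -1.1, 0.5]
grip_width: 0.0942
grip_force: 0.0
time_s: 18.92
ee_pos: [0.4767, -0.0207, 0.1446]
eef_rot: [3.141, 0.0, 1.694]
force: [-0.1, 1.0, -0.0]
grip_width: 0.0936
grip_force: 0.0
[ 0.47685741 -0.02089294  0.14422397] [('blue', [([244, 162, 63, 73, 3756], [274.9, 196.1])]), ('yellow', [([246, 228, 60, 80, 3333], [275.0, 266.5])])]
```

View pics/w4.png

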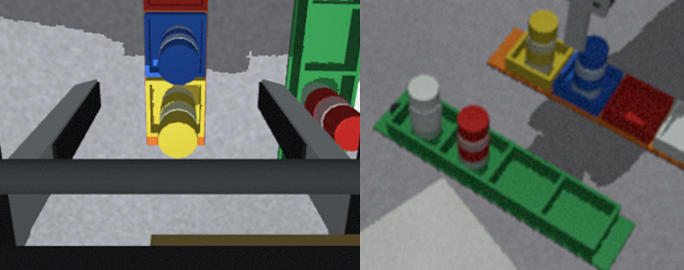

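Red stands upright beside white. The blue cap, crop (180,65), is centred between the fingers.

```bash
python3 -m pendant '[[[0,0,-0.8],0],[[0,0,-1.3],0],[[0,0,-1.3],0],[[0,0,-1.3],0],[[0,0,-1.3],0],[[0,0,-1.2],0],[[0,0,-0.7],0],[[0,0,-0.3],0],[[0,0,-0.1],0],[[0,0,0],0]]' 1 15 && python3 -m pendant '[[[0,0,0],0],[[0,0,0],0],[[0,0,0],0],[[0,0,0],0],[[0,0,0],0],[[0,0,0],0],[[0,0,0],0],[[0,0,0],0],[[0,0,0],0],[[0,0,0],0],[[0,0,0],0]]' 0 15
```

```text
time_s: 19.85
ee_pos: [0.4763, -0.0208, 0.0611]
eef_rot: [3.142, 0.0, 1.694]
force: [-1.3, 0.3, 0.8]
grip_width: 0.0936
grip_force: 0.0
time_s: 20.77
ee_pos: [0.4762, -0.0208, 0.061]
eef_rot: [3.142, -0.0, 1.694]
force: [-0.1, 0.2, 0.0]
grip_width: 0.0329
grip_force: 15.0
```

```bash
python3 -m pendant '[[[0,0,0.5],0],[[0,0,1],0],[[0,0,1.5],0],[[0,0,1.5],0],[[0,0,1.5],0],[[0,0,1.5],0],[[0,0,1.5],0],[[0,0,1],0],[[0,0,0.3],0],[[0,0,0],0]]' && python3 -m pendant '[[[0.7,0,0],0],[[1.5,0.2,0],0],[[1.5,0.2,0],0],[[1.5,0.2,0],0],[[1.5,0.2,0],0],[[1.5,0.2,0],0],[[1.5,0.2,0],0],[[1.5,0.4,0],0],[[1.5,0.4,0],0],[[1,0.2,0],0],[[0.6,0,0],0],[[0.1,0,-0.5],0],[[0,0,-1],0],[[0,0,-1],0],[[0,0,-1],0],[[0,0,-1],0],[[0,0,0],0],[[0,0,0],0]]'
```

```text
time_s: 21.6
ee_pos: [0.4764, -0.0208, 0.1648]
eef_rot: [3.14, 0.0, 1.694]
force: [-0.7, 1.3, -0.9]
grip_width: 0.0329
grip_force: 15.0
time_s: 23.1
ee_pos: [0.6198, 0.0012, 0.1184]
eef_rot: [-3.14, -0.0, 1.694]
force: [-0.1, -0.6, -0.6]
grip_width: 0.0332
grip_force: 15.0
```

Touchdown should come at TCP z of about 0.055.

```bash
python3 -m pendant '[[[0,0,-0.6],0],[[0,0,-1],0],[[0,0,-1],0],[[0,0,-1],0],[[0,0,-1],0],[[0,0,-0.8],0],[[0,0,-0.4],0],[[0,0,-0.2],0],[[0,0,-0.1],0],[[0,0,-0.1],0],[[0,0,0],0],[[0,0,0],0]]' && python3 -m pendant '[[[0,0,-0.06],0],[[0,0,0],0],[[0,0,-0.04],0],[[0,0,0],0],[[0,0,0],0]]'
```

```text
time_s: 24.1
ee_pos: [0.6204, 0.0012, 0.0574]
eef_rot: [3.141, 0.0, 1.694]
force: [-0.3, -0.2, -1.1]
grip_width: 0.0326
grip_force: 15.0
time_s: 24.52
ee_pos: [0.6201, 0.0012, 0.0561]
eef_rot: [-3.142, 0.0, 1.694]
force: [-0.0, -0.5, -1.3]
grip_width: 0.033
grip_force: 15.0
```

```bash
python3 -m pendant '[[[0,0,-0.08],0],[[0,0,0],0],[[0,0,-0.06],0],[[0,0,0],0],[[0,0,0],0]]'
```

```text
time_s: 24.93
ee_pos: [0.6203, 0.0013, 0.055]
eef_rot: [3.141, 0.0, 1.694]
force: [-0.9, -0.2, 3.6]
grip_width: 0.0335
grip_force: 15.0
```

```bash
python3 -m pendant '[[[0,0,0],0],[[0,0,0],0],[[0,0,0],0],[[0,0,0],0],[[0,0,0],0],[[0,0,0],0],[[0,0,0.5],0],[[0,0,1],0],[[0,0,1.5],0],[[0,0,1.5],0],[[0,0,1.5],0],[[0,0,1.5],0],[[0,0,1],0]]' 1 && python3 -m pendant '[[[-0.8,-0.3,0.5],0],[[-1.5,-0.8,0],0],[[-1.5,-0.8,0],0],[[-1.5,-0.8,0],0],[[-1.5,-0.8,0],0],[[-1.5,-0.8,0],0],[[-1.5,-0.8,0],0],[[-1.5,-0.8,0],0],[[-1.5,-0.8,0],0],[[-0.7,-0.8,0],0],[[-0.3,-0.7,0],0],[[0,0,0],0],[[0,0,0],0]]'
python3 - <<'E'
from h import *
w=ctrl.camera('wrist');S=ctrl.camera('scene')['color']
print(ctrl.get_obs()['ee_pos'])
cv2.imwrite('pics/w5.png',np.hstack([w['color'][150:,100:460],cv2.resize(S[180:330,210:390],(324,270),interpolation=2)])[:,:,::-1])
E
```

```text
time_s: 26.02
ee_pos: [0.6207, 0.0012, 0.1423]
eef_rot: [3.139, 0.0, 1.694]
force: [0.2, 0.3, 0.5]
grip_width: 0.0941
grip_force: 0.0
time_s: 27.1
ee_pos: [0.4825, -0.081, 0.1447]
eef_rot: [3.141, 0.0, 1.693]
force: [0.3, -0.5, 1.1]
grip_width: 0.0941
grip_force: 0.0
[ 0.48257059 -0.08056912  0.14455186]
```

View pics/w5.png

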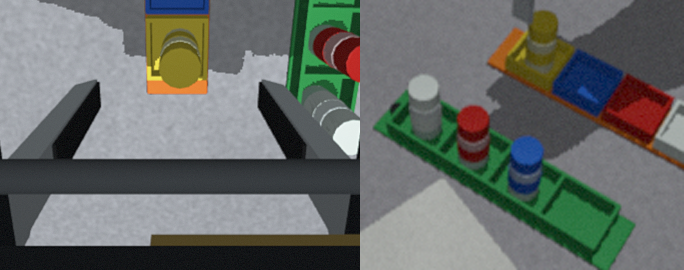

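White, red and blue stand in their bays. The yellow cap, crop (180,67), is centred.

```bash
python3 -m pendant '[[[0,0,-0.8],0],[[0,0,-1.3],0],[[0,0,-1.3],0],[[0,0,-1.3],0],[[0,0,-1.3],0],[[0,0,-1.2],0],[[0,0,-0.7],0],[[0,0,-0.3],0],[[0,0,-0.1],0],[[0,0,0],0]]' 1 15 && python3 -m pendant '[[[0,0,0],0],[[0,0,0],0],[[0,0,0],0],[[0,0,0],0],[[0,0,0],0],[[0,0,0],0],[[0,0,0],0],[[0,0,0],0],[[0,0,0],0],[[0,0,0],0],[[0,0,0],0]]' 0 15
```

```text
time_s: 28.03
ee_pos: [0.4824, -0.0807, 0.0617]
eef_rot: [3.141, 0.0, 1.694]
force: [-0.4, -0.5, 0.7]
grip_width: 0.0939
grip_force: 0.0
time_s: 28.95
ee_pos: [0.4822, -0.0807, 0.0616]
eef_rot: [3.142, -0.0, 1.694]
force: [0.5, 0.6, -0.9]
grip_width: 0.0335
grip_force: 15.0
```

```bash
python3 -m pendant '[[[0,0,0.5],0],[[0,0,1],0],[[0,0,1.5],0],[[0,0,1.5],0],[[0,0,1.5],0],[[0,0,1.5],0],[[0,0,1.5],0],[[0,0,1],0],[[0,0,0.3],0],[[0,0,0],0]]' && python3 -m pendant '[[[0.3,0.6,0],0],[[1.2,1.3,0],0],[[1.2,1.3,0],0],[[1.2,1.3,0],0],[[1.2,1.3,0],0],[[1.2,1.3,0],0],[[1.2,1.3,0],0],[[1.2,1.3,0],0],[[1.2,1.3,0],0],[[1.2,1.3,0],0],[[1.2,1.3,0],0],[[0.6,0.7,0],0],[[0.1,0.3,-0.5],0],[[0,0,-1],0],[[0,0,-1],0],[[0,0,-1],0],[[0,0,-1],0],[[0,0,0],0],[[0,0,0],0]]'
```

```text
time_s: 29.78
ee_pos: [0.4824, -0.0808, 0.1654]
eef_rot: [3.14, 0.001, 1.694]
force: [0.6, -0.4, -1.0]
grip_width: 0.0335
grip_force: 15.0
time_s: 31.37
ee_pos: [0.6118, 0.0649, 0.119]
eef_rot: [-3.14, -0.0, 1.693]
force: [0.0, 0.0, 0.0]
grip_width: 0.0337
grip_force: 15.0
```

Expected touchdown here is z of about 0.0556.

```bash
python3 -m pendant '[[[0,0,-0.6],0],[[0,0,-1],0],[[0,0,-1],0],[[0,0,-1],0],[[0,0,-1],0],[[0,0,-0.8],0],[[0,0,-0.4],0],[[0,0,-0.2],0],[[0,0,-0.1],0],[[0,0,-0.1],0],[[0,0,0],0],[[0,0,0],0]]' && python3 -m pendant '[[[0,0,-0.06],0],[[0,0,0],0],[[0,0,-0.05],0],[[0,0,0],0],[[0,0,0],0]]'
```

```text
time_s: 32.37
ee_pos: [0.6123, 0.0653, 0.058]
eef_rot: [3.141, 0.0, 1.694]
force: [0.2, -0.1, -0.1]
grip_width: 0.033
grip_force: 15.0
time_s: 32.78
ee_pos: [0.6121, 0.0652, 0.0566]
eef_rot: [-3.142, 0.0, 1.694]
force: [-0.6, 0.1, -0.4]
grip_width: 0.0334
grip_force: 15.0
```

```bash
python3 -m pendant '[[[0,0,-0.08],0],[[0,0,0],0],[[0,0,-0.05],0],[[0,0,0],0],[[0,0,0],0]]'
```

```text
time_s: 33.2
ee_pos: [0.6123, 0.0653, 0.0555]
eef_rot: [3.141, 0.0, 1.694]
force: [-0.4, 0.4, 3.8]
grip_width: 0.0333
grip_force: 15.0
```

Contact. I release, rise and back off toward the robot's left.

```bash
python3 -m pendant '[[[0,0,0],0],[[0,0,0],0],[[0,0,0],0],[[0,0,0],0],[[0,0,0],0],[[0,0,0],0],[[0,0,0.5],0],[[0,0,1],0],[[0,0,1.5],0],[[0,0,1.5],0],[[0,0,1.5],0],[[0,0,1.5],0],[[0,0,1.5],0],[[0,0,1.5],0]]' 1 && python3 -m pendant '[[[-1,0.5,1],0],[[-2,1,0.5],0],[[-2,1,0],0],[[-2,1,0],0],[[-2,1,0],0],[[-2,1,0],0],[[-2,1,0],0],[[-2,1,0],0],[[-1,0.5,0],0],[[0,0,0],0],[[0,0,0],0],[[0,0,0],0]]'
python3 - <<'E'
from h import *
S=ctrl.camera('scene')['color'];D=ctrl.camera('side')['color']
cv2.imwrite('pics/f.png',np.hstack([cv2.resize(S[110:340,170:400],(400,400),interpolation=2),cv2.resize(D[130:400,190:460],(400,400),interpolation=2)])[:,:,::-1])
E
```

```text
time_s: 34.37
ee_pos: [0.6122, 0.0653, 0.1622]
eef_rot: [3.141, 0.0, 1.694]
force: [-0.6, 0.1, -1.0]
grip_width: 0.0937
grip_force: 0.0
time_s: 35.37
ee_pos: [0.453, 0.1449, 0.1756]
eef_rot: [3.141, 0.0, 1.694]
force: [-0.3, -0.4, 0.1]
grip_width: 0.0942
grip_force: 0.0
```

View pics/f.png

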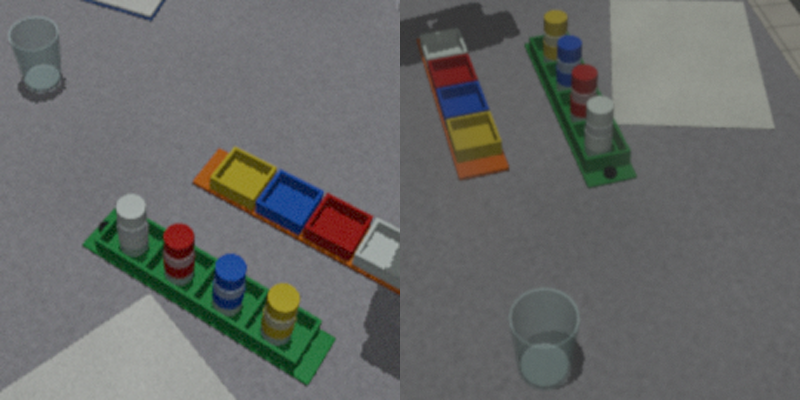

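From the tray's knob the row reads white, red, blue, yellow. All four are upright in their own bays, the rack is empty and the beaker is untouched.

```bash
python3 -c "
from station import ctrl
print(ctrl.hand_in())"
```

```text
the job is handed in; nothing more can be done
None
```

All four bottles stand upright in the tray, one to a bay, reading white, red, blue, yellow from the knob at its right end; the beaker was left in place, and the job was handed in at about 35 s (no verdict was returned).

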